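# Clear the dispensing desk: sort day boxes, pill jars and carton into their trays

### The arm

A 6-joint arm with a two-finger parallel gripper is mounted at the origin on the work surface. World frame = base frame: x ahead of the robot, y to its left, z up, the work surface at z = 0. Lengths are in m, angles in rad, forces in N, time in s.
With the tool pointing down it reaches from about 0.375 to 0.9 m from the base axis. Payload 3.1 kg.
Tool frame: the origin (TCP) lies midway between the tips of the shut fingers; the grasp point (between the pads) lies 19 mm behind it (manip.grasp_offset is the distance from the TCP to the grasp point, in m); z points along the fingers, y is the line along which they close (so a half turn about z gives the same grasp; the last joint's range is limited). The gripper opens to 85 mm and grips with 20 to 120 N. Pads are 22 mm wide; open, the fingers measure 114 mm over their backs; the gripper's body (76 mm by 85 mm) begins 54 mm behind the grasp point. The pads swing forward as they close: fully open they stand 13 mm farther back than shut.
Start: joints at [-1.304, 0.527, 1.433, -0, 1.181, -0.178], TCP at [0.27, -0.564, 0.231] pointing down, gripper open.
Joint ranges: [-3.08, 3.08], [-0.75, 2.2], [0.22, 2.44], [-1.43, 4.57], [0, 2.65], [-2.85, 2.85]. Speed limits (rad/s): [2.79, 2.79, 3.14, 3.14, 3.14, 3.14].

### API

Orientations are given as a unit quaternion [x, y, z, w].
In Python, from station import sensors, cams, order, manip gives the robot as it stands.
- The arm moves only by the tool move_arm, never from a script. Its argument "targets" is a list of rows, each an object of numbers: "dx", "dy", "dz": the shift along the world's x, y, z normalised to -1 to 1, where 1 is 25 mm; "rx", "ry", "rz": the turn, a rotation vector about the world's x, y, z normalised to -1 to 1, where 1 is 30 degrees. A call has exactly 10 rows; each row shifts and turns the commanded pose from where the row before left it; what a row does not reach is not made up. A row lasts 1/8 s, in which the tool goes at most 62.5 mm and 10.7 degrees, less where a joint would pass 70% of its speed; a pose out of reach is approached as far as the arm can. A call with a number of a shift or a turn outside -1 to 1 is refused whole. A call with a gripper value outside its range is refused whole. "claw" is the opening in per cent of the stroke, from 0 (shut) to 100 (fully open), set as the call begins (left out, the last holds). The fingers move at their own pace and stop on an object; "newtons" is the grip in N (left out, the last holds). Time passes only in rows, so rows that do not move let the fingers close, or fill a call up. It gives the time, the measured TCP pose, the force, the opening and the grip force at its end, in the units of the state.
- sensors.sense(): the state, without advancing time (a new reading comes with each control period).
- cams.snapshot(name): name is "scene" or "top" or "wrist"; returns the picture (400x640x3 uint8, red, green, blue); there is no depth.
- cams.camera_model(name): a dict with "fx", "fy", "cx", "cy" (pixels), "extrinsics" (4x4, takes a point from world to camera coordinates). Camera axes: x right, y down, z forward; pixel columns grow to the right and rows downward; lengths in m; the calibration is good to about 2 mm. A picture is of the moment at which its call begins: read the wrist's pose just before it. camera_model takes no time and is no camera call; for the wrist camera it gives the pose at the moment of the call.
- order.sign_off(): hands the job in; it is judged then, once.
The state is a dict: "t": time; "q": joint angles; "qd": joint speeds; "tau": joint torques, N m; "tcp_pos": TCP position; "tool_rot": TCP orientation; "force": force on the tool from outside, world axes, zero at the start; "ft_torque": the same for the moment, N m; "finger_gap": opening from 0.0 (shut) to 1.0 (fully open); "gripper_force": force on a finger pad.
Only numpy, scipy, OpenCV 4.12 (cv2) and the standard library are available. Lean on these libraries where they do the work, as an engineer would, in place of code of your own. Each camera call takes 0.05 s, during which the arm holds its last target. There are 200 camera calls.

### The job

Sort the five loose things on the desk into their trays: lay the two four-compartment day boxes, openings up, in the grey tray with the divider, one in each bay; stand both pill jars upright in the round steel dish; and lay the medicine carton flat, as it lies now, in the plain undivided tray. Every thing must rest flat on the floor of its tray. Set things down gently, without dropping them, and leave the blue case and the pen pot where they stand.

Things in the scene. Friction and masses are not known exactly. Their poses are not given: they have to be found in the camera images.
- daybox_a_mid (a point): an empty white plastic pill day box: a long open-topped strip with four compartments in a row, 110 long (along its x) x 36 wide (y) x 24 mm high, walls 3 mm, about 35 g; lying on the desk, openings up. Point: its centre, half-way up, 12 mm above its underside. There are two, alike
- daybox_b_mid (a point): an empty white plastic pill day box: a long open-topped strip with four compartments in a row, 110 long (along its x) x 36 wide (y) x 24 mm high, walls 3 mm, about 35 g; lying on the desk, openings up. Point: its centre, half-way up, 12 mm above its underside. There are two, alike
- jar_a_mid (a point): a small closed round pill jar, white with a grey cap, 44 mm diameter (cap 42 mm), 62 mm high, about 60 g, standing upright on the desk. Point: its centre, half-way up, 31 mm above its underside; z is its axis. There are two, alike
- jar_b_mid (a point): a small closed round pill jar, white with a grey cap, 44 mm diameter (cap 42 mm), 62 mm high, about 60 g, standing upright on the desk. Point: its centre, half-way up, 31 mm above its underside; z is its axis. There are two, alike
- carton_mid (a point): a closed white cardboard medicine carton with a grey band, 85 long (along its x) x 45 wide (y) x 30 mm high, about 50 g, lying flat on the desk. Point: its centre, half-way up, 15 mm above its underside
- bay_tray: low grey plastic tray, fixed to the desk, 146 (x) x 192 (y) mm outside, 14 mm high, walls 4 mm, floor 4 mm thick; one divider (4 mm thick, as high as the walls) along x through the middle makes two bays, each 138 (x) x 90 mm (y), centred 47 mm to either side (+y and -y) of the tray's centre. A day box fits a bay lengthwise along x. Origin: centre of its underside, on the desk; z up
- flat_tray: low aluminium tray without divider, fixed to the desk, 148 (x) x 108 (y) mm outside, inside 140 x 100 mm, 14 mm high, floor 4 mm thick. Origin: centre of its underside, on the desk; z up
- dish: low round steel dish, fixed to the desk, 152 mm outside diameter, flat floor about 140 mm across and 4 mm thick, rim 14 mm high; room for both jars side by side. Origin: centre of its underside, on the desk; z up
- case: bystander: blue plastic case standing upright on the desk, 45 x 75 x 115 mm high, loose. Origin: centre of its underside. Leave it alone
- pen_pot: bystander: black round pen pot with pens, 76 mm diameter, 90 mm high (pens to 150 mm), loose. Origin: centre of its underside. Leave it alone

How it is judged:
By the outcome, as a careful person would: the job done as asked, in the order asked, and still so for the second after the job is handed in, with the robot touching nothing.
It also fails if it takes over 115 s, if anything falls off the work surface, if the arm or the gripper's body presses on something with over 40 N, if the wrist force passes 120 N, or if a joint passes its speed limit or range.

## Working session

There is one attempt and no reset: what is moved stays moved. The work goes in short steps, Python scripts to look and compute and a tool call to move; the robot and the scene stay as the last step left them, time stands still between calls to the robot, and variables do not carry over. Pictures are saved under pics/ and viewed, at most 14 in all, crops included, and the job is handed in when it is done.

Besides the shell and the picture viewer there is one more tool, called in YAML: its name, and indented under it one key for each argument. move_arm: Moves the arm, as the interface text tells. Scaled input: -1 to 1 covers 25 mm each way for a shift and 30 degrees each way for a turn. Its arguments: {"type":"object","properties":{"targets":{"type":"array"},"claw":{"type":"number"},"newtons":{"type":"number"}},"required":["targets"]}

```bash
ls; mkdir -p pics
python3 - <<'E'
from station import sensors,cams,order,manip
import cv2
for n in("top","scene"):
    cv2.imwrite(f"pics/{n}0.png",cams.snapshot(n)[:,:,::-1])
s=sensors.sense();print(s['t'],s['tcp_pos'],s['tool_rot'],s['finger_gap'],manip.grasp_offset)
m=cams.camera_model("top");print(m)
E
```

```text
pics
0.1 [ 0.26932344 -0.56328392  0.23040556] [ 9.75260093e-01  2.21058290e-01 -6.01721193e-05 -9.89486497e-04] 0.9978818083776195 0.0187
{'fx': 372.27949505644636, 'fy': 372.27949505644636, 'cx': 325.0054222874201, 'cy': 195.4227616810637, 'extrinsics': array([[ 0.02133998, -0.9996317 ,  0.01676483, -0.02716392],
       [-0.98928407, -0.02353569, -0.14409408,  0.56267284],
       [ 0.14443558, -0.01351022, -0.98942197,  0.82089827],
       [ 0.        ,  0.        ,  0.        ,  1.        ]])}
```

View pics/top0.png

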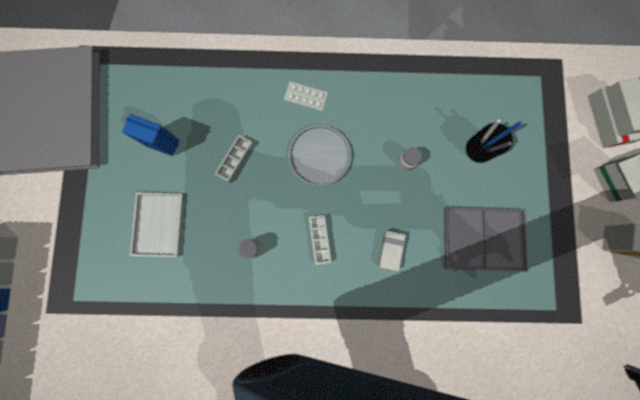

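View pics/scene0.png

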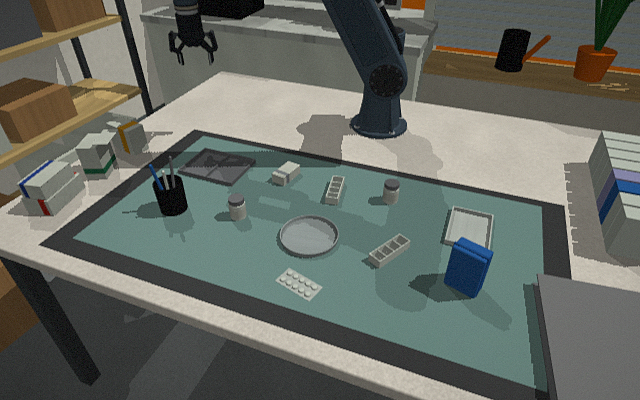

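The pictures show every object; the top view has image right = -y. I'll enlarge crops to read pixels.

```bash
cat > h.py <<'E'
import numpy as np,cv2
from station import sensors,cams,order,manip
def ray(m,u,v,z):
    E=np.array(m['extrinsics']);R=E[:3,:3];t=E[:3,3]
    c=-R.T@t; d=R.T@np.array([(u-m['cx'])/m['fx'],(v-m['cy'])/m['fy'],1])
    return c+d*(z-c[2])/d[2]
def proj(m,P):
    E=np.array(m['extrinsics']);p=E[:3,:3]@np.array(P)+E[:3,3]
    return np.array([m['fx']*p[0]/p[2]+m['cx'],m['fy']*p[1]/p[2]+m['cy']])
E
python3 - <<'E'
import cv2
i=cv2.imread("pics/top0.png")
for n,c in(("L",120),("R",300)):
    cv2.imwrite(f"pics/top0{n}.png",cv2.resize(i[115:280,c:c+240],None,fx=3.33333,fy=3.333333,interpolation=cv2.INTER_CUBIC))
E
```

```text
(no output)
```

View pics/top0L.png

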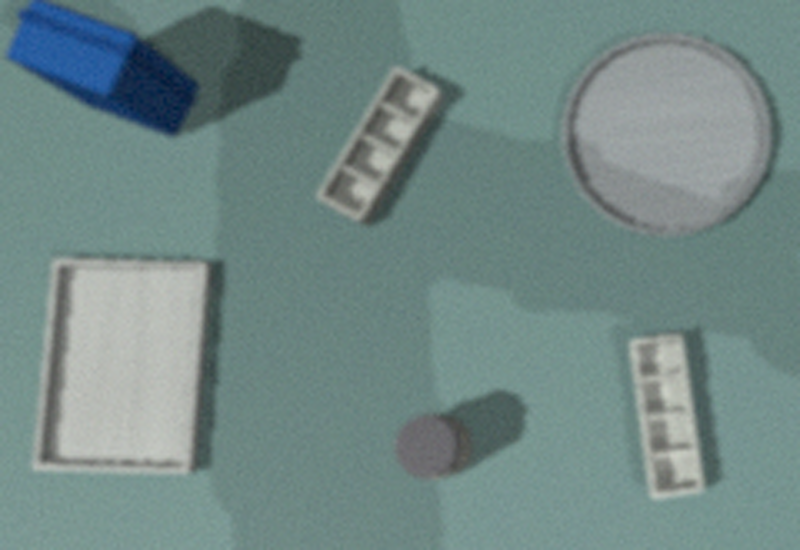

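View pics/top0R.png

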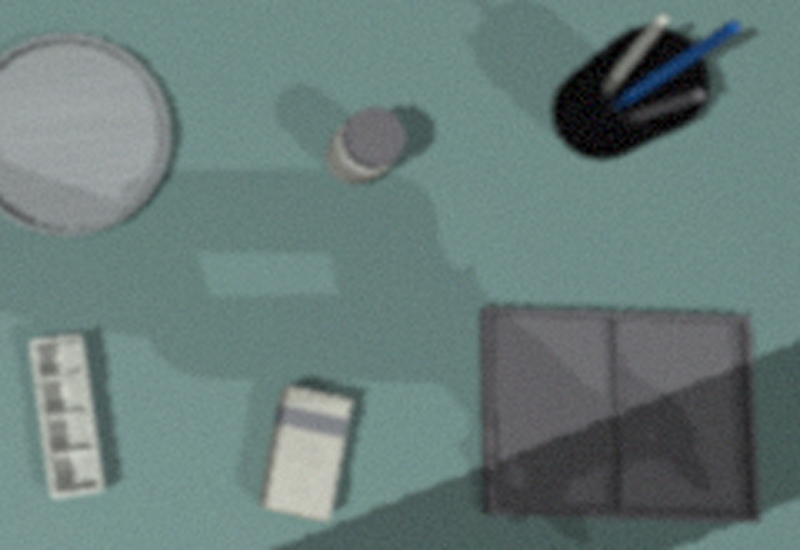

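```bash
cat > m1.py <<'E'
from h import *
m=cams.camera_model("top")
def P(c,o,z): return np.array([ray(m,o+u/3.33333-.35,115+v/3.33333-.35,z) for u,v in c])
def quad(n,c,o,z):
    p=P(c,o,z)[:,:2]; e=np.linalg.norm(np.roll(p,-1,0)-p,axis=1)*1000
    i=0 if e[0]+e[2]>e[1]+e[3] else 1
    d=(p[(i+1)%4]-p[i])-(p[(i+3)%4]-p[(i+2)%4]); 
    print(n,p.mean(0).round(4),e.round(0),"long axis deg",round(np.degrees(np.arctan2(d[1],d[0]))%180,1))
quad("flat",[(56,259),(211,262),(196,471),(36,468)],120,.014)
quad("bay",[(484,304),(750,314),(757,518),(488,515)],300,.014)
quad("boxA",[(397,68),(441,86),(360,218),(319,197)],120,.024)
quad("boxB",[(630,340),(684,334),(705,489),(653,497)],120,.024)
quad("carton",[(287,384),(356,396),(330,520),(263,506)],300,.030)
print("dish",P([(669,135)],120,.014),P([(562,135),(775,135)],120,.014)[:,1]) 
print("jar1",P([(430,446)],120,.062)); print("jar2",P([(375,138)],300,.062))
print("divider",P([(614,312),(617,515)],300,.014))
print("case",P([(20,50),(180,130)],120,.05)); print("pot",P([(600,120)],300,.03))
print(cams.camera_model("wrist")); s=sensors.sense();print(s['tcp_pos'],s['tool_rot'])
E
python3 m1.py
```

```text
flat [0.4906 0.3773] [110. 147. 111. 147.] long axis deg 0.2
bay [ 0.4741 -0.397 ] [192. 144. 190. 149.] long axis deg 89.9
boxA [0.6527 0.2056] [ 35. 111.  33. 108.] long axis deg 152.2
boxB [ 0.4633 -0.0053] [ 38. 108.  36. 110.] long axis deg 9.4
carton [ 0.4415 -0.1724] [49. 87. 47. 86.] long axis deg 168.1
dish [[ 0.66552711 -0.00143332  0.014     ]] [ 0.07629884 -0.07866683]
jar1 [[0.43795461 0.15161726 0.062     ]]
jar2 [[ 0.65644644 -0.21286152  0.062     ]]
divider [[ 0.54510441 -0.39566869  0.014     ]
 [ 0.40181435 -0.39197735  0.014     ]]
case [[0.70557609 0.45329044 0.05      ]
 [0.65109764 0.33770647 0.05      ]]
pot [[ 0.68233295 -0.38400612  0.03      ]]
{'fx': 291.68723839412905, 'fy': 291.68723839412905, 'cx': 321.96386231515567, 'cy': 202.64954497181571, 'extrinsics': array([[ 0.43100921, -0.90234568, -0.00182883, -0.62480902],
       [-0.85864877, -0.41075858,  0.30659367, -0.03948108],
       [-0.27740468, -0.13057437, -0.95183873,  0.3810538 ],
       [ 0.        ,  0.        ,  0.        ,  1.        ]])}
[ 0.26932344 -0.56328392  0.23040556] [ 9.75260093e-01  2.21058290e-01 -6.01721193e-05 -9.89486497e-04]
```

The measured sizes agree with the given ones to within about 3 mm, so I'll start moving. First is the nearer day box, at (0.463, -0.005) with its long axis at 9°.

move_arm:
  targets:
    - {"dx": 0.35, "dy": 1, "dz": -0.2, "rz": -0.0535}
    - {"dx": 0.35, "dy": 1, "dz": -0.2, "rz": -0.0535}
    - {"dx": 0.35, "dy": 1, "dz": -0.2, "rz": -0.0535}
    - {"dx": 0.35, "dy": 1, "dz": -0.2, "rz": -0.0535}
    - {"dx": 0.35, "dy": 1, "dz": -0.2, "rz": -0.0535}
    - {"dx": 0.35, "dy": 1, "dz": -0.2, "rz": -0.0535}
    - {"dx": 0.35, "dy": 1, "dz": -0.2, "rz": -0.0535}
    - {"dx": 0.35, "dy": 1, "dz": -0.2, "rz": -0.0535}
    - {"dx": 0.35, "dy": 1, "dz": -0.2, "rz": -0.0535}
    - {"dx": 0.35, "dy": 1, "dz": -0.2, "rz": -0.0535}
  claw: 70
  newtons: 25

```text
schema error: expected keys dx, dy, dz, rx, ry, rz
```

move_arm:
  targets:
    - {"dx": 0.35, "dy": 1, "dz": -0.2}
    - {"dx": 0.35, "dy": 1, "dz": -0.2}
    - {"dx": 0.35, "dy": 1, "dz": -0.2}
    - {"dx": 0.35, "dy": 1, "dz": -0.2}
    - {"dx": 0.35, "dy": 1, "dz": -0.2}
    - {"dx": 0.35, "dy": 1, "dz": -0.2}
    - {"dx": 0.35, "dy": 1, "dz": -0.2}
    - {"dx": 0.35, "dy": 1, "dz": -0.2}
    - {"dx": 0.35, "dy": 1, "dz": -0.2}
    - {"dx": 0.35, "dy": 1, "dz": -0.2}

```text
schema error: expected keys dx, dy, dz, rx, ry, rz
```

All six keys are needed in each row.

move_arm:
  targets:
    - {"dx": 0.35, "dy": 1, "dz": -0.2, "rx": 0, "ry": 0, "rz": -0.0535}
    - {"dx": 0.35, "dy": 1, "dz": -0.2, "rx": 0, "ry": 0, "rz": -0.0535}
    - {"dx": 0.35, "dy": 1, "dz": -0.2, "rx": 0, "ry": 0, "rz": -0.0535}
    - {"dx": 0.35, "dy": 1, "dz": -0.2, "rx": 0, "ry": 0, "rz": -0.0535}
    - {"dx": 0.35, "dy": 1, "dz": -0.2, "rx": 0, "ry": 0, "rz": -0.0535}
    - {"dx": 0.35, "dy": 1, "dz": -0.2, "rx": 0, "ry": 0, "rz": -0.0535}
    - {"dx": 0.35, "dy": 1, "dz": -0.2, "rx": 0, "ry": 0, "rz": -0.0535}
    - {"dx": 0.35, "dy": 1, "dz": -0.2, "rx": 0, "ry": 0, "rz": -0.0535}
    - {"dx": 0.35, "dy": 1, "dz": -0.2, "rx": 0, "ry": 0, "rz": -0.0535}
    - {"dx": 0.35, "dy": 1, "dz": -0.2, "rx": 0, "ry": 0, "rz": -0.0535}
  claw: 70
  newtons: 25

```text
t: 1.35
tcp_pos: [0.3571, -0.3129, 0.1809]
tool_rot: [0.997, 0.082, -0.0, -0.0]
force: [0.1, -0.2, -0.7]
finger_gap: 0.706
gripper_force: 0.0
```

move_arm:
  targets:
    - {"dx": 0.35, "dy": 1, "dz": -0.2, "rx": 0, "ry": 0, "rz": 0}
    - {"dx": 0.35, "dy": 1, "dz": -0.2, "rx": 0, "ry": 0, "rz": 0}
    - {"dx": 0.35, "dy": 1, "dz": -0.2, "rx": 0, "ry": 0, "rz": 0}
    - {"dx": 0.35, "dy": 1, "dz": -0.2, "rx": 0, "ry": 0, "rz": 0}
    - {"dx": 0.35, "dy": 1, "dz": -0.2, "rx": 0, "ry": 0, "rz": 0}
    - {"dx": 0.35, "dy": 1, "dz": -0.2, "rx": 0, "ry": 0, "rz": 0}
    - {"dx": 0.35, "dy": 1, "dz": -0.2, "rx": 0, "ry": 0, "rz": 0}
    - {"dx": 0.35, "dy": 1, "dz": -0.2, "rx": 0, "ry": 0, "rz": 0}
    - {"dx": 0.35, "dy": 1, "dz": -0.2, "rx": 0, "ry": 0, "rz": 0}
    - {"dx": 0.35, "dy": 1, "dz": -0.2, "rx": 0, "ry": 0, "rz": 0}

```text
t: 2.6
tcp_pos: [0.4447, -0.063, 0.131]
tool_rot: [0.997, 0.083, -0.0, -0.0]
force: [0.3, -0.4, -0.2]
finger_gap: 0.697
gripper_force: 0.0
```

move_arm:
  targets:
    - {"dx": 0.25, "dy": 0.77, "dz": -0.2, "rx": 0, "ry": 0, "rz": 0}
    - {"dx": 0.25, "dy": 0.77, "dz": -0.2, "rx": 0, "ry": 0, "rz": 0}
    - {"dx": 0.25, "dy": 0.77, "dz": -0.2, "rx": 0, "ry": 0, "rz": 0}
    - {"dx": 0, "dy": 0, "dz": -0.6, "rx": 0, "ry": 0, "rz": 0}
    - {"dx": 0, "dy": 0, "dz": -0.6, "rx": 0, "ry": 0, "rz": 0}
    - {"dx": 0, "dy": 0, "dz": -0.6, "rx": 0, "ry": 0, "rz": 0}
    - {"dx": 0, "dy": 0, "dz": -0.6, "rx": 0, "ry": 0, "rz": 0}
    - {"dx": 0, "dy": 0, "dz": -0.4, "rx": 0, "ry": 0, "rz": 0}
    - {"dx": 0, "dy": 0, "dz": 0, "rx": 0, "ry": 0, "rz": 0}
    - {"dx": 0, "dy": 0, "dz": 0, "rx": 0, "ry": 0, "rz": 0}

```text
t: 3.85
tcp_pos: [0.4634, -0.0062, 0.0465]
tool_rot: [0.997, 0.083, 0.0, 0.0]
force: [-0.3, -0.1, -0.4]
finger_gap: 0.698
gripper_force: 0.0
```

Run:
```python
from h import *
i=cams.snapshot("wrist")[:,:,::-1].copy();m=cams.camera_model("wrist");s=sensors.sense();print(s['tcp_pos'])
cv2.imwrite("pics/w1.png",i); print([proj(m,p).round(0) for p in([.4633,-.0053,.024],list(s['tcp_pos']))])
```

```text
[ 0.4635515  -0.00621293  0.04669834]
[array([319., 242.]), array([321., 260.])]
```

View pics/w1.png

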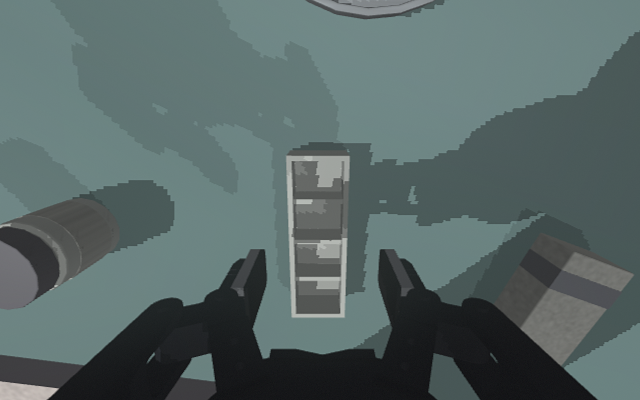

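The day box is centred between the fingers: its middle divider is at (319,240) against a predicted (319,242), and it is well aligned. I'll descend and grip.

move_arm:
  targets:
    - {"dx": 0, "dy": 0, "dz": -0.3, "rx": 0, "ry": 0, "rz": 0}
    - {"dx": 0, "dy": 0, "dz": -0.3, "rx": 0, "ry": 0, "rz": 0}
    - {"dx": 0, "dy": 0, "dz": -0.3, "rx": 0, "ry": 0, "rz": 0}
    - {"dx": 0, "dy": 0, "dz": -0.3, "rx": 0, "ry": 0, "rz": 0}
    - {"dx": 0, "dy": 0, "dz": -0.3, "rx": 0, "ry": 0, "rz": 0}
    - {"dx": 0, "dy": 0, "dz": -0.2, "rx": 0, "ry": 0, "rz": 0}
    - {"dx": 0, "dy": 0, "dz": -0.04, "rx": 0, "ry": 0, "rz": 0}
    - {"dx": 0, "dy": 0, "dz": 0, "rx": 0, "ry": 0, "rz": 0}
    - {"dx": 0, "dy": 0, "dz": 0, "rx": 0, "ry": 0, "rz": 0}
    - {"dx": 0, "dy": 0, "dz": 0, "rx": 0, "ry": 0, "rz": 0}

```text
t: 5.15
tcp_pos: [0.4634, -0.0062, 0.003]
tool_rot: [0.997, 0.083, 0.0, 0.0]
force: [-0.2, 0.1, -0.2]
finger_gap: 0.697
gripper_force: 0.0
```

move_arm:
  targets:
    - {"dx": 0, "dy": 0, "dz": 0, "rx": 0, "ry": 0, "rz": 0}
    - {"dx": 0, "dy": 0, "dz": 0, "rx": 0, "ry": 0, "rz": 0}
    - {"dx": 0, "dy": 0, "dz": 0, "rx": 0, "ry": 0, "rz": 0}
    - {"dx": 0, "dy": 0, "dz": 0, "rx": 0, "ry": 0, "rz": 0}
    - {"dx": 0, "dy": 0, "dz": 0, "rx": 0, "ry": 0, "rz": 0}
    - {"dx": 0, "dy": 0, "dz": 0, "rx": 0, "ry": 0, "rz": 0}
    - {"dx": 0, "dy": 0, "dz": 0, "rx": 0, "ry": 0, "rz": 0}
    - {"dx": 0, "dy": 0, "dz": 0, "rx": 0, "ry": 0, "rz": 0}
    - {"dx": 0, "dy": 0, "dz": 0, "rx": 0, "ry": 0, "rz": 0}
    - {"dx": 0, "dy": 0, "dz": 0, "rx": 0, "ry": 0, "rz": 0}
  claw: 20
  newtons: 25

```text
t: 6.4
tcp_pos: [0.4634, -0.0061, 0.003]
tool_rot: [0.997, 0.083, 0.0, 0.0]
force: [-1.0, -0.0, 4.9]
finger_gap: 0.417
gripper_force: 26.5
```

move_arm:
  targets:
    - {"dx": 0, "dy": 0, "dz": 0.4, "rx": 0, "ry": 0, "rz": 0}
    - {"dx": 0, "dy": 0, "dz": 0.8, "rx": 0, "ry": 0, "rz": 0}
    - {"dx": 0, "dy": -1, "dz": 1, "rx": 0, "ry": 0, "rz": -0.04}
    - {"dx": 0, "dy": -1, "dz": 1, "rx": 0, "ry": 0, "rz": -0.04}
    - {"dx": 0, "dy": -1, "dz": 0, "rx": 0, "ry": 0, "rz": -0.04}
    - {"dx": 0, "dy": -1, "dz": 0, "rx": 0, "ry": 0, "rz": -0.04}
    - {"dx": 0, "dy": -1, "dz": 0, "rx": 0, "ry": 0, "rz": -0.04}
    - {"dx": 0, "dy": -1, "dz": 0, "rx": 0, "ry": 0, "rz": -0.04}
    - {"dx": 0, "dy": -1, "dz": 0, "rx": 0, "ry": 0, "rz": -0.04}
    - {"dx": 0, "dy": -1, "dz": 0, "rx": 0, "ry": 0, "rz": -0.04}

```text
t: 7.65
tcp_pos: [0.4629, -0.2068, 0.083]
tool_rot: [1.0, -0.001, -0.0, -0.0]
force: [0.5, 0.8, -0.2]
finger_gap: 0.418
gripper_force: 25.9
```

move_arm:
  targets:
    - {"dx": 0.05, "dy": -1, "dz": 0, "rx": 0, "ry": 0, "rz": 0}
    - {"dx": 0.05, "dy": -1, "dz": 0, "rx": 0, "ry": 0, "rz": 0}
    - {"dx": 0.05, "dy": -1, "dz": 0, "rx": 0, "ry": 0, "rz": 0}
    - {"dx": 0.05, "dy": -1, "dz": 0, "rx": 0, "ry": 0, "rz": 0}
    - {"dx": 0.05, "dy": -1, "dz": 0, "rx": 0, "ry": 0, "rz": 0}
    - {"dx": 0.05, "dy": -1, "dz": 0, "rx": 0, "ry": 0, "rz": 0}
    - {"dx": 0.05, "dy": -1, "dz": 0, "rx": 0, "ry": 0, "rz": 0}
    - {"dx": 0.05, "dy": -1, "dz": 0, "rx": 0, "ry": 0, "rz": 0}
    - {"dx": 0.02, "dy": -1, "dz": 0, "rx": 0, "ry": 0, "rz": 0}
    - {"dx": 0, "dy": -0.48, "dz": 0, "rx": 0, "ry": 0, "rz": 0}

```text
t: 8.9
tcp_pos: [0.4736, -0.4452, 0.0827]
tool_rot: [1.0, -0.001, 0.0, 0.0]
force: [-0.5, -0.4, -0.1]
finger_gap: 0.414
gripper_force: 25.9
```

Run:
```python
from h import *
i=cams.snapshot("wrist")[:,:,::-1].copy();m=cams.camera_model("wrist");s=sensors.sense();print(s['tcp_pos'])
np.save("w2.npy",m,allow_pickle=True)
cv2.imwrite("pics/w2.png",i)
for p in ([.547,-.3,.014],[.547,-.492,.014],[.401,-.3,.014],[.401,-.492,.014],[.547,-.396,.014],[.401,-.396,.014]): print(p,proj(m,p).round(0))
```

```text
[ 0.4736707  -0.44630663  0.08279995]
[0.547, -0.3, 0.014] [111. 119.]
[0.547, -0.492, 0.014] [386. 118.]
[0.401, -0.3, 0.014] [149. 297.]
[0.401, -0.492, 0.014] [375. 296.]
[0.547, -0.396, 0.014] [248. 118.]
[0.401, -0.396, 0.014] [262. 297.]
```

View pics/w2.png

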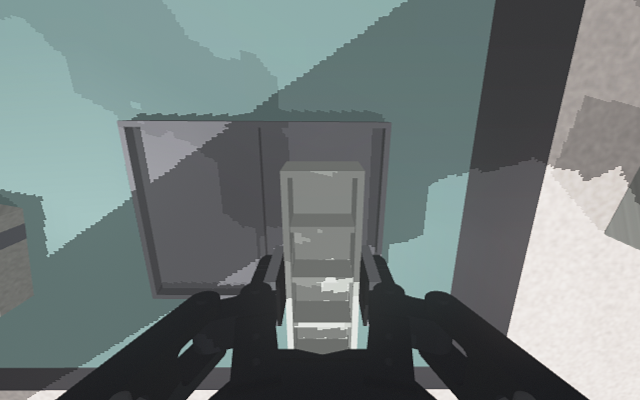

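The tray corners at (119,121), (391,122) and (157,299) put the −y bay centre at about y = -0.446, right under the box. I'll lower it.

move_arm:
  targets:
    - {"dx": 0, "dy": 0, "dz": -0.4, "rx": 0, "ry": 0, "rz": 0}
    - {"dx": 0, "dy": 0, "dz": -0.5, "rx": 0, "ry": 0, "rz": 0}
    - {"dx": 0, "dy": 0, "dz": -0.5, "rx": 0, "ry": 0, "rz": 0}
    - {"dx": 0, "dy": 0, "dz": -0.5, "rx": 0, "ry": 0, "rz": 0}
    - {"dx": 0, "dy": 0, "dz": -0.5, "rx": 0, "ry": 0, "rz": 0}
    - {"dx": 0, "dy": 0, "dz": -0.3, "rx": 0, "ry": 0, "rz": 0}
    - {"dx": 0, "dy": 0, "dz": -0.2, "rx": 0, "ry": 0, "rz": 0}
    - {"dx": 0, "dy": 0, "dz": -0.08, "rx": 0, "ry": 0, "rz": 0}
    - {"dx": 0, "dy": 0, "dz": -0.02, "rx": 0, "ry": 0, "rz": 0}
    - {"dx": 0, "dy": 0, "dz": 0, "rx": 0, "ry": 0, "rz": 0}

```text
t: 10.2
tcp_pos: [0.4739, -0.4434, 0.0082]
tool_rot: [1.0, -0.001, 0.0, 0.0]
force: [-0.1, 0.4, -0.2]
finger_gap: 0.42
gripper_force: 25.9
```

move_arm:
  targets:
    - {"dx": 0, "dy": 0, "dz": -0.015, "rx": 0, "ry": 0, "rz": 0}
    - {"dx": 0, "dy": 0, "dz": -0.015, "rx": 0, "ry": 0, "rz": 0}
    - {"dx": 0, "dy": 0, "dz": -0.015, "rx": 0, "ry": 0, "rz": 0}
    - {"dx": 0, "dy": 0, "dz": 0, "rx": 0, "ry": 0, "rz": 0}
    - {"dx": 0, "dy": 0, "dz": 0, "rx": 0, "ry": 0, "rz": 0}
    - {"dx": 0, "dy": 0, "dz": 0, "rx": 0, "ry": 0, "rz": 0}
    - {"dx": 0, "dy": 0, "dz": 0, "rx": 0, "ry": 0, "rz": 0}
    - {"dx": 0, "dy": 0, "dz": 0, "rx": 0, "ry": 0, "rz": 0}
    - {"dx": 0, "dy": 0, "dz": 0, "rx": 0, "ry": 0, "rz": 0}
    - {"dx": 0, "dy": 0, "dz": 0, "rx": 0, "ry": 0, "rz": 0}

```text
t: 11.45
tcp_pos: [0.4738, -0.4432, 0.0071]
tool_rot: [1.0, -0.001, 0.0, 0.0]
force: [-0.7, 0.5, 5.3]
finger_gap: 0.421
gripper_force: 26.5
```

move_arm:
  targets:
    - {"dx": 0, "dy": 0, "dz": 0, "rx": 0, "ry": 0, "rz": 0}
    - {"dx": 0, "dy": 0, "dz": 0, "rx": 0, "ry": 0, "rz": 0}
    - {"dx": 0, "dy": 0, "dz": 0, "rx": 0, "ry": 0, "rz": 0}
    - {"dx": 0, "dy": 0, "dz": 0, "rx": 0, "ry": 0, "rz": 0}
    - {"dx": 0, "dy": 0, "dz": 0, "rx": 0, "ry": 0, "rz": 0}
    - {"dx": 0, "dy": 0, "dz": 0.2, "rx": 0, "ry": 0, "rz": 0}
    - {"dx": 0, "dy": 0, "dz": 0.5, "rx": 0, "ry": 0, "rz": 0}
    - {"dx": 0, "dy": 0, "dz": 0.8, "rx": 0, "ry": 0, "rz": 0}
    - {"dx": 0, "dy": 0, "dz": 1, "rx": 0, "ry": 0, "rz": 0}
    - {"dx": 0, "dy": 0, "dz": 1, "rx": 0, "ry": 0, "rz": 0}
  claw: 55

```text
t: 12.7
tcp_pos: [0.474, -0.4435, 0.0966]
tool_rot: [1.0, -0.001, 0.001, 0.001]
force: [0.3, -0.7, 0.8]
finger_gap: 0.551
gripper_force: 0.0
```

move_arm:
  targets:
    - {"dx": 0.275, "dy": 1, "dz": 0, "rx": 0, "ry": 0, "rz": -0.0464}
    - {"dx": 0.275, "dy": 1, "dz": 0, "rx": 0, "ry": 0, "rz": -0.0464}
    - {"dx": 0.275, "dy": 1, "dz": 0, "rx": 0, "ry": 0, "rz": -0.0464}
    - {"dx": 0.275, "dy": 1, "dz": 0, "rx": 0, "ry": 0, "rz": -0.0464}
    - {"dx": 0.275, "dy": 1, "dz": 0, "rx": 0, "ry": 0, "rz": -0.0464}
    - {"dx": 0.275, "dy": 1, "dz": 0, "rx": 0, "ry": 0, "rz": -0.0464}
    - {"dx": 0.275, "dy": 1, "dz": 0, "rx": 0, "ry": 0, "rz": -0.0464}
    - {"dx": 0.275, "dy": 1, "dz": 0, "rx": 0, "ry": 0, "rz": -0.0464}
    - {"dx": 0.275, "dy": 1, "dz": 0, "rx": 0, "ry": 0, "rz": -0.0464}
    - {"dx": 0.275, "dy": 1, "dz": 0, "rx": 0, "ry": 0, "rz": -0.0464}
  claw: 70

```text
t: 13.95
tcp_pos: [0.5433, -0.1926, 0.096]
tool_rot: [0.992, -0.123, 0.001, 0.0]
force: [0.0, 0.2, -0.4]
finger_gap: 0.701
gripper_force: 0.0
```

move_arm:
  targets:
    - {"dx": 0.275, "dy": 1, "dz": 0, "rx": 0, "ry": 0, "rz": -0.0464}
    - {"dx": 0.275, "dy": 1, "dz": 0, "rx": 0, "ry": 0, "rz": -0.0464}
    - {"dx": 0.275, "dy": 1, "dz": 0, "rx": 0, "ry": 0, "rz": -0.0464}
    - {"dx": 0.275, "dy": 1, "dz": 0, "rx": 0, "ry": 0, "rz": -0.0464}
    - {"dx": 0.275, "dy": 1, "dz": 0, "rx": 0, "ry": 0, "rz": -0.0464}
    - {"dx": 0.275, "dy": 1, "dz": 0, "rx": 0, "ry": 0, "rz": -0.0464}
    - {"dx": 0.275, "dy": 1, "dz": 0, "rx": 0, "ry": 0, "rz": -0.0464}
    - {"dx": 0.275, "dy": 1, "dz": 0, "rx": 0, "ry": 0, "rz": -0.0464}
    - {"dx": 0.275, "dy": 1, "dz": 0, "rx": 0, "ry": 0, "rz": -0.0464}
    - {"dx": 0.275, "dy": 1, "dz": 0, "rx": 0, "ry": 0, "rz": -0.0464}

```text
t: 15.2
tcp_pos: [0.6121, 0.0577, 0.096]
tool_rot: [0.97, -0.242, 0.001, -0.0]
force: [-0.1, -0.5, -0.2]
finger_gap: 0.699
gripper_force: 0.0
```

move_arm:
  targets:
    - {"dx": 0.275, "dy": 1, "dz": 0, "rx": 0, "ry": 0, "rz": 0}
    - {"dx": 0.275, "dy": 1, "dz": 0, "rx": 0, "ry": 0, "rz": 0}
    - {"dx": 0.275, "dy": 1, "dz": 0, "rx": 0, "ry": 0, "rz": 0}
    - {"dx": 0.275, "dy": 1, "dz": 0, "rx": 0, "ry": 0, "rz": 0}
    - {"dx": 0.275, "dy": 1, "dz": 0, "rx": 0, "ry": 0, "rz": 0}
    - {"dx": 0.275, "dy": 0.96, "dz": 0, "rx": 0, "ry": 0, "rz": 0}
    - {"dx": 0, "dy": 0, "dz": -0.7, "rx": 0, "ry": 0, "rz": 0}
    - {"dx": 0, "dy": 0, "dz": -0.7, "rx": 0, "ry": 0, "rz": 0}
    - {"dx": 0, "dy": 0, "dz": -0.6, "rx": 0, "ry": 0, "rz": 0}
    - {"dx": 0, "dy": 0, "dz": 0, "rx": 0, "ry": 0, "rz": 0}

```text
t: 16.45
tcp_pos: [0.6508, 0.2047, 0.0417]
tool_rot: [0.97, -0.242, -0.002, 0.001]
force: [-0.8, 0.2, -0.4]
finger_gap: 0.703
gripper_force: 0.0
```

Run:
```python
from h import *
m=cams.camera_model("wrist");i=cams.snapshot("wrist")[:,:,::-1].copy();s=sensors.sense();print(s['tcp_pos'])
cv2.imwrite("pics/w3.png",i); print(proj(m,[.6527,.2056,.024]).round(0))
```

```text
[0.65172469 0.20498028 0.04285117]
[319. 244.]
```

View pics/w3.png

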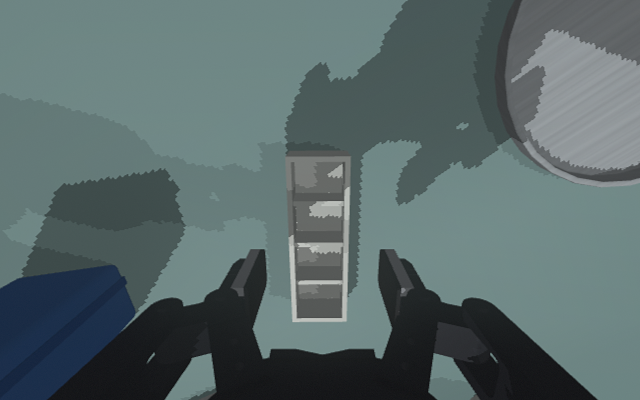

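The box is centred between the fingers (corners (287,155), (350,156), (347,321), (292,321)) and aligned.

move_arm:
  targets:
    - {"dx": 0, "dy": 0, "dz": -0.2, "rx": 0, "ry": 0, "rz": 0}
    - {"dx": 0, "dy": 0, "dz": -0.3, "rx": 0, "ry": 0, "rz": 0}
    - {"dx": 0, "dy": 0, "dz": -0.3, "rx": 0, "ry": 0, "rz": 0}
    - {"dx": 0, "dy": 0, "dz": -0.3, "rx": 0, "ry": 0, "rz": 0}
    - {"dx": 0, "dy": 0, "dz": -0.3, "rx": 0, "ry": 0, "rz": 0}
    - {"dx": 0, "dy": 0, "dz": -0.2, "rx": 0, "ry": 0, "rz": 0}
    - {"dx": 0, "dy": 0, "dz": -0.06, "rx": 0, "ry": 0, "rz": 0}
    - {"dx": 0, "dy": 0, "dz": 0, "rx": 0, "ry": 0, "rz": 0}
    - {"dx": 0, "dy": 0, "dz": 0, "rx": 0, "ry": 0, "rz": 0}
    - {"dx": 0, "dy": 0, "dz": 0, "rx": 0, "ry": 0, "rz": 0}

```text
t: 17.75
tcp_pos: [0.6527, 0.2059, 0.003]
tool_rot: [0.97, -0.241, 0.0, -0.0]
force: [0.2, -0.2, -0.1]
finger_gap: 0.704
gripper_force: 0.0
```

move_arm:
  targets:
    - {"dx": 0, "dy": 0, "dz": 0, "rx": 0, "ry": 0, "rz": 0}
    - {"dx": 0, "dy": 0, "dz": 0, "rx": 0, "ry": 0, "rz": 0}
    - {"dx": 0, "dy": 0, "dz": 0, "rx": 0, "ry": 0, "rz": 0}
    - {"dx": 0, "dy": 0, "dz": 0, "rx": 0, "ry": 0, "rz": 0}
    - {"dx": 0, "dy": 0, "dz": 0, "rx": 0, "ry": 0, "rz": 0}
    - {"dx": 0, "dy": 0, "dz": 0, "rx": 0, "ry": 0, "rz": 0}
    - {"dx": 0, "dy": 0, "dz": 0, "rx": 0, "ry": 0, "rz": 0}
    - {"dx": 0, "dy": 0, "dz": 0, "rx": 0, "ry": 0, "rz": 0}
    - {"dx": 0, "dy": 0, "dz": 0, "rx": 0, "ry": 0, "rz": 0}
    - {"dx": 0, "dy": 0, "dz": 0, "rx": 0, "ry": 0, "rz": 0}
  claw: 20

```text
t: 19.0
tcp_pos: [0.6527, 0.2059, 0.0029]
tool_rot: [0.97, -0.241, 0.0, -0.0]
force: [-1.0, 0.9, 5.0]
finger_gap: 0.418
gripper_force: 26.6
```

move_arm:
  targets:
    - {"dx": 0, "dy": 0, "dz": 0.4, "rx": 0, "ry": 0, "rz": 0}
    - {"dx": 0, "dy": 0, "dz": 0.8, "rx": 0, "ry": 0, "rz": 0}
    - {"dx": -0.32, "dy": -1, "dz": 1, "rx": 0, "ry": 0, "rz": 0.05}
    - {"dx": -0.32, "dy": -1, "dz": 1, "rx": 0, "ry": 0, "rz": 0.05}
    - {"dx": -0.32, "dy": -1, "dz": 0, "rx": 0, "ry": 0, "rz": 0.05}
    - {"dx": -0.32, "dy": -1, "dz": 0, "rx": 0, "ry": 0, "rz": 0.05}
    - {"dx": -0.32, "dy": -1, "dz": 0, "rx": 0, "ry": 0, "rz": 0.05}
    - {"dx": -0.32, "dy": -1, "dz": 0, "rx": 0, "ry": 0, "rz": 0.05}
    - {"dx": -0.32, "dy": -1, "dz": 0, "rx": 0, "ry": 0, "rz": 0.05}
    - {"dx": -0.32, "dy": -1, "dz": 0, "rx": 0, "ry": 0, "rz": 0.05}

```text
t: 20.25
tcp_pos: [0.5885, 0.0051, 0.0839]
tool_rot: [0.99, -0.138, 0.001, 0.0]
force: [0.2, -0.3, -0.7]
finger_gap: 0.415
gripper_force: 26.0
```

move_arm:
  targets:
    - {"dx": -0.32, "dy": -1, "dz": 0, "rx": 0, "ry": 0, "rz": 0.05}
    - {"dx": -0.32, "dy": -1, "dz": 0, "rx": 0, "ry": 0, "rz": 0.05}
    - {"dx": -0.32, "dy": -1, "dz": 0, "rx": 0, "ry": 0, "rz": 0.05}
    - {"dx": -0.32, "dy": -1, "dz": 0, "rx": 0, "ry": 0, "rz": 0.05}
    - {"dx": -0.32, "dy": -1, "dz": 0, "rx": 0, "ry": 0, "rz": 0.05}
    - {"dx": -0.32, "dy": -1, "dz": 0, "rx": 0, "ry": 0, "rz": 0.05}
    - {"dx": -0.32, "dy": -1, "dz": 0, "rx": 0, "ry": 0, "rz": 0.05}
    - {"dx": -0.32, "dy": -1, "dz": 0, "rx": 0, "ry": 0, "rz": 0.05}
    - {"dx": -0.32, "dy": -1, "dz": 0, "rx": 0, "ry": 0, "rz": 0.05}
    - {"dx": -0.32, "dy": -1, "dz": 0, "rx": 0, "ry": 0, "rz": 0.05}

```text
t: 21.5
tcp_pos: [0.5085, -0.2451, 0.0839]
tool_rot: [1.0, -0.008, 0.001, 0.0]
force: [-0.6, 1.8, -0.4]
finger_gap: 0.415
gripper_force: 26.0
```

move_arm:
  targets:
    - {"dx": -0.3, "dy": -1, "dz": 0, "rx": 0, "ry": 0, "rz": 0.03}
    - {"dx": -0.3, "dy": -1, "dz": 0, "rx": 0, "ry": 0, "rz": 0}
    - {"dx": -0.3, "dy": -1, "dz": 0, "rx": 0, "ry": 0, "rz": 0}
    - {"dx": -0.3, "dy": -1, "dz": 0, "rx": 0, "ry": 0, "rz": 0}
    - {"dx": -0.23, "dy": -0.32, "dz": 0, "rx": 0, "ry": 0, "rz": 0}
    - {"dx": 0, "dy": 0, "dz": -0.5, "rx": 0, "ry": 0, "rz": 0}
    - {"dx": 0, "dy": 0, "dz": -0.6, "rx": 0, "ry": 0, "rz": 0}
    - {"dx": 0, "dy": 0, "dz": -0.6, "rx": 0, "ry": 0, "rz": 0}
    - {"dx": 0, "dy": 0, "dz": -0.3, "rx": 0, "ry": 0, "rz": 0}
    - {"dx": 0, "dy": 0, "dz": 0, "rx": 0, "ry": 0, "rz": 0}

```text
t: 22.75
tcp_pos: [0.4725, -0.3513, 0.0316]
tool_rot: [1.0, -0.0, -0.001, -0.001]
force: [0.6, -0.2, -0.6]
finger_gap: 0.418
gripper_force: 26.0
```

Run:
```python
from h import *
m=cams.camera_model("wrist");i=cams.snapshot("wrist")[:,:,::-1].copy();s=sensors.sense();print(s['tcp_pos'],s['tool_rot'])
cv2.imwrite("pics/w4.png",i)
```

```text
[ 0.47277713 -0.35181577  0.03219148] [ 9.99999888e-01 -2.56919269e-04 -2.63329519e-04 -2.99181076e-04]
```

View pics/w4.png

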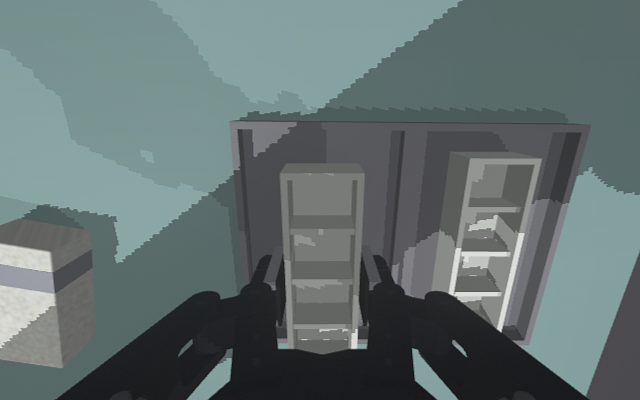

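Box B lies in the −y bay, and the held box is centred over the +y bay. I'll lower it.

move_arm:
  targets:
    - {"dx": 0, "dy": 0, "dz": -0.2, "rx": 0, "ry": 0, "rz": 0}
    - {"dx": 0, "dy": 0, "dz": -0.25, "rx": 0, "ry": 0, "rz": 0}
    - {"dx": 0, "dy": 0, "dz": -0.25, "rx": 0, "ry": 0, "rz": 0}
    - {"dx": 0, "dy": 0, "dz": -0.15, "rx": 0, "ry": 0, "rz": 0}
    - {"dx": 0, "dy": 0, "dz": -0.07, "rx": 0, "ry": 0, "rz": 0}
    - {"dx": 0, "dy": 0, "dz": -0.04, "rx": 0, "ry": 0, "rz": 0}
    - {"dx": 0, "dy": 0, "dz": -0.03, "rx": 0, "ry": 0, "rz": 0}
    - {"dx": 0, "dy": 0, "dz": -0.015, "rx": 0, "ry": 0, "rz": 0}
    - {"dx": 0, "dy": 0, "dz": 0, "rx": 0, "ry": 0, "rz": 0}
    - {"dx": 0, "dy": 0, "dz": 0, "rx": 0, "ry": 0, "rz": 0}

```text
t: 24.05
tcp_pos: [0.4728, -0.3521, 0.0076]
tool_rot: [1.0, -0.0, 0.0, 0.0]
force: [-0.2, -0.8, -0.3]
finger_gap: 0.414
gripper_force: 26.0
```

move_arm:
  targets:
    - {"dx": 0, "dy": 0, "dz": -0.015, "rx": 0, "ry": 0, "rz": 0}
    - {"dx": 0, "dy": 0, "dz": -0.01, "rx": 0, "ry": 0, "rz": 0}
    - {"dx": 0, "dy": 0, "dz": 0, "rx": 0, "ry": 0, "rz": 0}
    - {"dx": 0, "dy": 0, "dz": 0, "rx": 0, "ry": 0, "rz": 0}
    - {"dx": 0, "dy": 0, "dz": 0, "rx": 0, "ry": 0, "rz": 0}
    - {"dx": 0, "dy": 0, "dz": 0, "rx": 0, "ry": 0, "rz": 0}
    - {"dx": 0, "dy": 0, "dz": 0, "rx": 0, "ry": 0, "rz": 0}
    - {"dx": 0, "dy": 0, "dz": 0, "rx": 0, "ry": 0, "rz": 0}
    - {"dx": 0, "dy": 0, "dz": 0, "rx": 0, "ry": 0, "rz": 0}
    - {"dx": 0, "dy": 0, "dz": 0, "rx": 0, "ry": 0, "rz": 0}

```text
t: 25.3
tcp_pos: [0.4728, -0.3521, 0.0069]
tool_rot: [1.0, -0.0, 0.0, 0.0]
force: [-0.3, 0.1, 0.0]
finger_gap: 0.417
gripper_force: 26.0
```

move_arm:
  targets:
    - {"dx": 0, "dy": 0, "dz": 0, "rx": 0, "ry": 0, "rz": 0}
    - {"dx": 0, "dy": 0, "dz": 0, "rx": 0, "ry": 0, "rz": 0}
    - {"dx": 0, "dy": 0, "dz": 0, "rx": 0, "ry": 0, "rz": 0}
    - {"dx": 0, "dy": 0, "dz": 0, "rx": 0, "ry": 0, "rz": 0}
    - {"dx": 0, "dy": 0, "dz": 0, "rx": 0, "ry": 0, "rz": 0}
    - {"dx": 0, "dy": 0, "dz": 0.2, "rx": 0, "ry": 0, "rz": 0}
    - {"dx": 0, "dy": 0, "dz": 0.5, "rx": 0, "ry": 0, "rz": 0}
    - {"dx": 0, "dy": 0, "dz": 0.8, "rx": 0, "ry": 0, "rz": 0}
    - {"dx": 0, "dy": 0, "dz": 1, "rx": 0, "ry": 0, "rz": 0}
    - {"dx": 0, "dy": 0, "dz": 1, "rx": 0, "ry": 0, "rz": 0}
  claw: 55

```text
t: 26.55
tcp_pos: [0.4728, -0.3522, 0.0961]
tool_rot: [1.0, -0.0, 0.0, 0.0]
force: [0.2, -0.3, 0.3]
finger_gap: 0.547
gripper_force: 0.0
```

move_arm:
  targets:
    - {"dx": 0.9, "dy": 0.7, "dz": 0, "rx": 0, "ry": 0, "rz": 0}
    - {"dx": 0.9, "dy": 0.7, "dz": 0, "rx": 0, "ry": 0, "rz": 0}
    - {"dx": 0.9, "dy": 0.7, "dz": 0, "rx": 0, "ry": 0, "rz": 0}
    - {"dx": 0.9, "dy": 0.7, "dz": 0, "rx": 0, "ry": 0, "rz": 0}
    - {"dx": 0.9, "dy": 0.7, "dz": 0, "rx": 0, "ry": 0, "rz": 0}
    - {"dx": 0.9, "dy": 0.7, "dz": 0, "rx": 0, "ry": 0, "rz": 0}
    - {"dx": 0.9, "dy": 0.7, "dz": 0, "rx": 0, "ry": 0, "rz": 0}
    - {"dx": 0.9, "dy": 0.67, "dz": 0, "rx": 0, "ry": 0, "rz": 0}
    - {"dx": 0.14, "dy": 0, "dz": 0, "rx": 0, "ry": 0, "rz": 0}
    - {"dx": 0, "dy": 0, "dz": 0, "rx": 0, "ry": 0, "rz": 0}
  claw: 100

```text
t: 27.8
tcp_pos: [0.6559, -0.2132, 0.0948]
tool_rot: [1.0, -0.0, -0.0, 0.0]
force: [-0.3, -1.0, -0.1]
finger_gap: 1.003
gripper_force: 0.0
```

Run:
```python
from h import *
m=cams.camera_model("wrist");i=cams.snapshot("wrist")[:,:,::-1].copy();s=sensors.sense();print(s['tcp_pos'],s['tool_rot'])
cv2.imwrite("pics/w5.png",i)
for z in (.0,.062): print(proj(m,[.6564,-.2129,z]).round(0), proj(m,[.6564,-.2129+.021,z]).round(0),proj(m,[.6564+.021,-.2129,z]).round(0))
```

```text
[ 0.65544632 -0.21351919  0.09469054] [ 9.99999718e-01 -6.65572932e-04 -3.38108158e-04  8.75912206e-05]
[321. 205.] [296. 205.] [321. 181.]
[320. 235.] [289. 235.] [320. 204.]
```

View pics/w5.png

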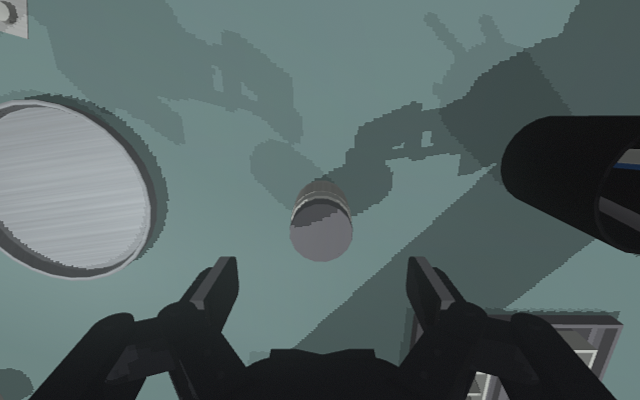

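The cap centre at (321,231) against a predicted (320,235) puts the jar about 3 mm further in +x. I'll nudge, descend and grip.

move_arm:
  targets:
    - {"dx": 0.12, "dy": 0, "dz": -0.3, "rx": 0, "ry": 0, "rz": 0}
    - {"dx": 0, "dy": 0, "dz": -0.5, "rx": 0, "ry": 0, "rz": 0}
    - {"dx": 0, "dy": 0, "dz": -0.5, "rx": 0, "ry": 0, "rz": 0}
    - {"dx": 0, "dy": 0, "dz": -0.5, "rx": 0, "ry": 0, "rz": 0}
    - {"dx": 0, "dy": 0, "dz": -0.5, "rx": 0, "ry": 0, "rz": 0}
    - {"dx": 0, "dy": 0, "dz": -0.5, "rx": 0, "ry": 0, "rz": 0}
    - {"dx": 0, "dy": 0, "dz": -0.3, "rx": 0, "ry": 0, "rz": 0}
    - {"dx": 0, "dy": 0, "dz": -0.2, "rx": 0, "ry": 0, "rz": 0}
    - {"dx": 0, "dy": 0, "dz": 0, "rx": 0, "ry": 0, "rz": 0}
    - {"dx": 0, "dy": 0, "dz": 0, "rx": 0, "ry": 0, "rz": 0}

```text
t: 29.1
tcp_pos: [0.6596, -0.2131, 0.0124]
tool_rot: [1.0, -0.0, 0.0, 0.0]
force: [0.3, 0.3, 0.6]
finger_gap: 1.002
gripper_force: 0.0
```

move_arm:
  targets:
    - {"dx": 0, "dy": 0, "dz": 0, "rx": 0, "ry": 0, "rz": 0}
    - {"dx": 0, "dy": 0, "dz": 0, "rx": 0, "ry": 0, "rz": 0}
    - {"dx": 0, "dy": 0, "dz": 0, "rx": 0, "ry": 0, "rz": 0}
    - {"dx": 0, "dy": 0, "dz": 0, "rx": 0, "ry": 0, "rz": 0}
    - {"dx": 0, "dy": 0, "dz": 0, "rx": 0, "ry": 0, "rz": 0}
    - {"dx": 0, "dy": 0, "dz": 0, "rx": 0, "ry": 0, "rz": 0}
    - {"dx": 0, "dy": 0, "dz": 0, "rx": 0, "ry": 0, "rz": 0}
    - {"dx": 0, "dy": 0, "dz": 0, "rx": 0, "ry": 0, "rz": 0}
    - {"dx": 0, "dy": 0, "dz": 0, "rx": 0, "ry": 0, "rz": 0}
    - {"dx": 0, "dy": 0, "dz": 0, "rx": 0, "ry": 0, "rz": 0}
  claw: 30
  newtons: 25

```text
t: 30.35
tcp_pos: [0.6596, -0.213, 0.0123]
tool_rot: [1.0, -0.0, 0.0, 0.0]
force: [0.1, 0.4, 3.9]
finger_gap: 0.507
gripper_force: 25.9
```

move_arm:
  targets:
    - {"dx": 0, "dy": 0, "dz": 0.4, "rx": 0, "ry": 0, "rz": 0}
    - {"dx": 0.1, "dy": 0.5, "dz": 0.8, "rx": 0, "ry": 0, "rz": 0}
    - {"dx": 0.2, "dy": 1, "dz": 0.6, "rx": 0, "ry": 0, "rz": 0}
    - {"dx": 0.2, "dy": 1, "dz": 0, "rx": 0, "ry": 0, "rz": 0}
    - {"dx": 0.2, "dy": 1, "dz": 0, "rx": 0, "ry": 0, "rz": 0}
    - {"dx": 0.2, "dy": 1, "dz": 0, "rx": 0, "ry": 0, "rz": 0}
    - {"dx": 0.2, "dy": 1, "dz": 0, "rx": 0, "ry": 0, "rz": 0}
    - {"dx": 0.2, "dy": 1, "dz": 0, "rx": 0, "ry": 0, "rz": 0}
    - {"dx": 0.2, "dy": 1, "dz": 0, "rx": 0, "ry": 0, "rz": 0}
    - {"dx": 0.1, "dy": 0.6, "dz": 0, "rx": 0, "ry": 0, "rz": 0}

```text
t: 31.6
tcp_pos: [0.6995, -0.0084, 0.0569]
tool_rot: [1.0, 0.0, 0.0, -0.0]
force: [0.9, -0.8, -1.0]
finger_gap: 0.509
gripper_force: 25.6
```

move_arm:
  targets:
    - {"dx": 0, "dy": 0.36, "dz": 0, "rx": 0, "ry": 0, "rz": 0}
    - {"dx": 0, "dy": 0, "dz": 0, "rx": 0, "ry": 0, "rz": 0}
    - {"dx": 0, "dy": 0, "dz": -0.3, "rx": 0, "ry": 0, "rz": 0}
    - {"dx": 0, "dy": 0, "dz": -0.4, "rx": 0, "ry": 0, "rz": 0}
    - {"dx": 0, "dy": 0, "dz": -0.4, "rx": 0, "ry": 0, "rz": 0}
    - {"dx": 0, "dy": 0, "dz": -0.25, "rx": 0, "ry": 0, "rz": 0}
    - {"dx": 0, "dy": 0, "dz": -0.15, "rx": 0, "ry": 0, "rz": 0}
    - {"dx": 0, "dy": 0, "dz": -0.07, "rx": 0, "ry": 0, "rz": 0}
    - {"dx": 0, "dy": 0, "dz": 0, "rx": 0, "ry": 0, "rz": 0}
    - {"dx": 0, "dy": 0, "dz": 0, "rx": 0, "ry": 0, "rz": 0}

```text
t: 32.85
tcp_pos: [0.6995, -0.0014, 0.0181]
tool_rot: [1.0, -0.0, 0.0, 0.0]
force: [-0.2, -0.6, -0.7]
finger_gap: 0.506
gripper_force: 25.6
```

move_arm:
  targets:
    - {"dx": 0, "dy": 0, "dz": -0.02, "rx": 0, "ry": 0, "rz": 0}
    - {"dx": 0, "dy": 0, "dz": -0.02, "rx": 0, "ry": 0, "rz": 0}
    - {"dx": 0, "dy": 0, "dz": -0.02, "rx": 0, "ry": 0, "rz": 0}
    - {"dx": 0, "dy": 0, "dz": -0.015, "rx": 0, "ry": 0, "rz": 0}
    - {"dx": 0, "dy": 0, "dz": 0, "rx": 0, "ry": 0, "rz": 0}
    - {"dx": 0, "dy": 0, "dz": 0, "rx": 0, "ry": 0, "rz": 0}
    - {"dx": 0, "dy": 0, "dz": 0, "rx": 0, "ry": 0, "rz": 0}
    - {"dx": 0, "dy": 0, "dz": 0, "rx": 0, "ry": 0, "rz": 0}
    - {"dx": 0, "dy": 0, "dz": 0, "rx": 0, "ry": 0, "rz": 0}
    - {"dx": 0, "dy": 0, "dz": 0, "rx": 0, "ry": 0, "rz": 0}

```text
t: 34.1
tcp_pos: [0.6993, -0.0014, 0.0163]
tool_rot: [1.0, -0.0, 0.0, 0.0]
force: [-2.7, 0.4, 4.6]
finger_gap: 0.508
gripper_force: 25.8
```

move_arm:
  targets:
    - {"dx": 0, "dy": 0, "dz": 0, "rx": 0, "ry": 0, "rz": 0}
    - {"dx": 0, "dy": 0, "dz": 0, "rx": 0, "ry": 0, "rz": 0}
    - {"dx": 0, "dy": 0, "dz": 0, "rx": 0, "ry": 0, "rz": 0}
    - {"dx": 0, "dy": 0, "dz": 0, "rx": 0, "ry": 0, "rz": 0}
    - {"dx": 0, "dy": 0, "dz": 0, "rx": 0, "ry": 0, "rz": 0}
    - {"dx": 0, "dy": 0, "dz": 0.3, "rx": 0, "ry": 0, "rz": 0}
    - {"dx": 0, "dy": 0, "dz": 0.6, "rx": 0, "ry": 0, "rz": 0}
    - {"dx": 0, "dy": 0, "dz": 0.8, "rx": 0, "ry": 0, "rz": 0}
    - {"dx": 0, "dy": 0, "dz": 0.8, "rx": 0, "ry": 0, "rz": 0}
    - {"dx": 0, "dy": 0, "dz": 0.8, "rx": 0, "ry": 0, "rz": 0}
  claw: 72

```text
t: 35.35
tcp_pos: [0.6996, -0.0014, 0.1006]
tool_rot: [1.0, -0.0, 0.001, 0.0]
force: [-0.4, -0.6, -0.8]
finger_gap: 0.72
gripper_force: 0.0
```

move_arm:
  targets:
    - {"dx": -1, "dy": 0.6, "dz": 0, "rx": 0, "ry": 0, "rz": 0}
    - {"dx": -1, "dy": 0.6, "dz": 0, "rx": 0, "ry": 0, "rz": 0}
    - {"dx": -1, "dy": 0.6, "dz": 0, "rx": 0, "ry": 0, "rz": 0}
    - {"dx": -1, "dy": 0.6, "dz": 0, "rx": 0, "ry": 0, "rz": 0}
    - {"dx": -1, "dy": 0.6, "dz": 0, "rx": 0, "ry": 0, "rz": 0}
    - {"dx": -1, "dy": 0.6, "dz": 0, "rx": 0, "ry": 0, "rz": 0}
    - {"dx": -1, "dy": 0.6, "dz": 0, "rx": 0, "ry": 0, "rz": 0}
    - {"dx": -1, "dy": 0.6, "dz": 0, "rx": 0, "ry": 0, "rz": 0}
    - {"dx": -1, "dy": 0.6, "dz": 0, "rx": 0, "ry": 0, "rz": 0}
    - {"dx": -1, "dy": 0.6, "dz": 0, "rx": 0, "ry": 0, "rz": 0}
  claw: 100

```text
t: 36.6
tcp_pos: [0.4491, 0.1491, 0.0994]
tool_rot: [1.0, -0.0, 0.001, -0.0]
force: [0.6, 0.3, 0.3]
finger_gap: 0.999
gripper_force: 0.0
```

move_arm:
  targets:
    - {"dx": -0.4, "dy": 0.1, "dz": 0, "rx": 0, "ry": 0, "rz": 0}
    - {"dx": 0, "dy": 0, "dz": 0, "rx": 0, "ry": 0, "rz": 0}
    - {"dx": 0, "dy": 0, "dz": 0, "rx": 0, "ry": 0, "rz": 0}
    - {"dx": 0, "dy": 0, "dz": 0, "rx": 0, "ry": 0, "rz": 0}
    - {"dx": 0, "dy": 0, "dz": 0, "rx": 0, "ry": 0, "rz": 0}
    - {"dx": 0, "dy": 0, "dz": 0, "rx": 0, "ry": 0, "rz": 0}
    - {"dx": 0, "dy": 0, "dz": 0, "rx": 0, "ry": 0, "rz": 0}
    - {"dx": 0, "dy": 0, "dz": 0, "rx": 0, "ry": 0, "rz": 0}
    - {"dx": 0, "dy": 0, "dz": 0, "rx": 0, "ry": 0, "rz": 0}
    - {"dx": 0, "dy": 0, "dz": 0, "rx": 0, "ry": 0, "rz": 0}

```text
t: 37.85
tcp_pos: [0.4392, 0.1511, 0.0983]
tool_rot: [1.0, -0.0, 0.0, -0.0]
force: [0.5, 0.5, 0.2]
finger_gap: 0.998
gripper_force: 0.0
```

Run:
```python
from h import *
m=cams.camera_model("wrist");i=cams.snapshot("wrist")[:,:,::-1].copy();s=sensors.sense();print(s['tcp_pos'],s['tool_rot'])
cv2.imwrite("pics/w6.png",i)
print(proj(m,[.438,.1516,.062]).round(0), proj(m,[.438,.1516+.021,.062]).round(0))
```

```text
[0.43924836 0.15114718 0.09833211] [ 9.99999923e-01 -3.91647501e-04  6.25520566e-06 -3.05502859e-06]
[320. 235.] [289. 235.]
```

View pics/w6.png

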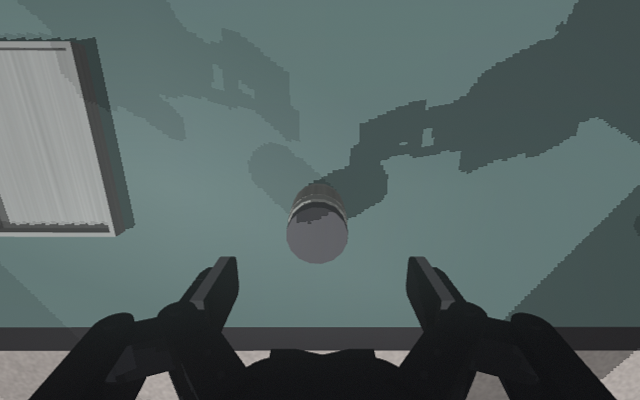

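The cap centre at (318,232) is within 2 mm of the prediction. I'll nudge +y by 2 mm, then descend and grip.

move_arm:
  targets:
    - {"dx": 0, "dy": 0.08, "dz": -0.34, "rx": 0, "ry": 0, "rz": 0}
    - {"dx": 0, "dy": 0, "dz": -0.5, "rx": 0, "ry": 0, "rz": 0}
    - {"dx": 0, "dy": 0, "dz": -0.6, "rx": 0, "ry": 0, "rz": 0}
    - {"dx": 0, "dy": 0, "dz": -0.5, "rx": 0, "ry": 0, "rz": 0}
    - {"dx": 0, "dy": 0, "dz": -0.5, "rx": 0, "ry": 0, "rz": 0}
    - {"dx": 0, "dy": 0, "dz": -0.5, "rx": 0, "ry": 0, "rz": 0}
    - {"dx": 0, "dy": 0, "dz": -0.3, "rx": 0, "ry": 0, "rz": 0}
    - {"dx": 0, "dy": 0, "dz": -0.2, "rx": 0, "ry": 0, "rz": 0}
    - {"dx": 0, "dy": 0, "dz": 0, "rx": 0, "ry": 0, "rz": 0}
    - {"dx": 0, "dy": 0, "dz": 0, "rx": 0, "ry": 0, "rz": 0}

```text
t: 39.15
tcp_pos: [0.4395, 0.1532, 0.0126]
tool_rot: [1.0, -0.0, 0.0, -0.0]
force: [-0.1, -0.7, 0.2]
finger_gap: 0.997
gripper_force: 0.0
```

move_arm:
  targets:
    - {"dx": 0, "dy": 0, "dz": 0, "rx": 0, "ry": 0, "rz": 0}
    - {"dx": 0, "dy": 0, "dz": 0, "rx": 0, "ry": 0, "rz": 0}
    - {"dx": 0, "dy": 0, "dz": 0, "rx": 0, "ry": 0, "rz": 0}
    - {"dx": 0, "dy": 0, "dz": 0, "rx": 0, "ry": 0, "rz": 0}
    - {"dx": 0, "dy": 0, "dz": 0, "rx": 0, "ry": 0, "rz": 0}
    - {"dx": 0, "dy": 0, "dz": 0, "rx": 0, "ry": 0, "rz": 0}
    - {"dx": 0, "dy": 0, "dz": 0, "rx": 0, "ry": 0, "rz": 0}
    - {"dx": 0, "dy": 0, "dz": 0, "rx": 0, "ry": 0, "rz": 0}
    - {"dx": 0, "dy": 0, "dz": 0, "rx": 0, "ry": 0, "rz": 0}
    - {"dx": 0, "dy": 0, "dz": 0, "rx": 0, "ry": 0, "rz": 0}
  claw: 30

```text
t: 40.4
tcp_pos: [0.4394, 0.1531, 0.0127]
tool_rot: [1.0, -0.0, 0.0, -0.0]
force: [-0.6, 0.2, 5.6]
finger_gap: 0.507
gripper_force: 25.3
```

move_arm:
  targets:
    - {"dx": 0, "dy": 0, "dz": 0.4, "rx": 0, "ry": 0, "rz": 0}
    - {"dx": 0.4, "dy": -0.3, "dz": 0.8, "rx": 0, "ry": 0, "rz": 0}
    - {"dx": 0.9, "dy": -0.7, "dz": 0.6, "rx": 0, "ry": 0, "rz": 0}
    - {"dx": 1, "dy": -0.8, "dz": 0, "rx": 0, "ry": 0, "rz": 0}
    - {"dx": 1, "dy": -0.8, "dz": 0, "rx": 0, "ry": 0, "rz": 0}
    - {"dx": 1, "dy": -0.8, "dz": 0, "rx": 0, "ry": 0, "rz": 0}
    - {"dx": 1, "dy": -0.8, "dz": 0, "rx": 0, "ry": 0, "rz": 0}
    - {"dx": 1, "dy": -0.8, "dz": 0, "rx": 0, "ry": 0, "rz": 0}
    - {"dx": 0.9, "dy": -0.8, "dz": 0, "rx": 0, "ry": 0, "rz": 0}
    - {"dx": 0.48, "dy": -0.38, "dz": 0, "rx": 0, "ry": 0, "rz": 0}

```text
t: 41.65
tcp_pos: [0.6323, -0.0025, 0.0575]
tool_rot: [1.0, -0.001, 0.0, 0.0]
force: [0.0, 1.0, -0.9]
finger_gap: 0.508
gripper_force: 25.6
```

move_arm:
  targets:
    - {"dx": 0, "dy": 0, "dz": 0, "rx": 0, "ry": 0, "rz": 0}
    - {"dx": 0, "dy": 0, "dz": 0, "rx": 0, "ry": 0, "rz": 0}
    - {"dx": 0, "dy": 0, "dz": -0.3, "rx": 0, "ry": 0, "rz": 0}
    - {"dx": 0, "dy": 0, "dz": -0.4, "rx": 0, "ry": 0, "rz": 0}
    - {"dx": 0, "dy": 0, "dz": -0.4, "rx": 0, "ry": 0, "rz": 0}
    - {"dx": 0, "dy": 0, "dz": -0.25, "rx": 0, "ry": 0, "rz": 0}
    - {"dx": 0, "dy": 0, "dz": -0.15, "rx": 0, "ry": 0, "rz": 0}
    - {"dx": 0, "dy": 0, "dz": -0.07, "rx": 0, "ry": 0, "rz": 0}
    - {"dx": 0, "dy": 0, "dz": 0, "rx": 0, "ry": 0, "rz": 0}
    - {"dx": 0, "dy": 0, "dz": 0, "rx": 0, "ry": 0, "rz": 0}

```text
t: 42.9
tcp_pos: [0.6315, -0.0014, 0.0184]
tool_rot: [1.0, -0.0, 0.0, 0.0]
force: [1.0, 0.0, -0.5]
finger_gap: 0.505
gripper_force: 25.6
```

move_arm:
  targets:
    - {"dx": 0, "dy": 0, "dz": -0.02, "rx": 0, "ry": 0, "rz": 0}
    - {"dx": 0, "dy": 0, "dz": -0.02, "rx": 0, "ry": 0, "rz": 0}
    - {"dx": 0, "dy": 0, "dz": -0.02, "rx": 0, "ry": 0, "rz": 0}
    - {"dx": 0, "dy": 0, "dz": -0.01, "rx": 0, "ry": 0, "rz": 0}
    - {"dx": 0, "dy": 0, "dz": 0, "rx": 0, "ry": 0, "rz": 0}
    - {"dx": 0, "dy": 0, "dz": 0, "rx": 0, "ry": 0, "rz": 0}
    - {"dx": 0, "dy": 0, "dz": 0, "rx": 0, "ry": 0, "rz": 0}
    - {"dx": 0, "dy": 0, "dz": 0, "rx": 0, "ry": 0, "rz": 0}
    - {"dx": 0, "dy": 0, "dz": 0, "rx": 0, "ry": 0, "rz": 0}
    - {"dx": 0, "dy": 0, "dz": 0, "rx": 0, "ry": 0, "rz": 0}

```text
t: 44.15
tcp_pos: [0.6313, -0.0014, 0.0167]
tool_rot: [1.0, -0.0, 0.0, 0.0]
force: [-1.8, -0.0, 4.7]
finger_gap: 0.506
gripper_force: 25.8
```

move_arm:
  targets:
    - {"dx": 0, "dy": 0, "dz": 0, "rx": 0, "ry": 0, "rz": 0}
    - {"dx": 0, "dy": 0, "dz": 0, "rx": 0, "ry": 0, "rz": 0}
    - {"dx": 0, "dy": 0, "dz": 0, "rx": 0, "ry": 0, "rz": 0}
    - {"dx": 0, "dy": 0, "dz": 0, "rx": 0, "ry": 0, "rz": 0}
    - {"dx": 0, "dy": 0, "dz": 0, "rx": 0, "ry": 0, "rz": 0}
    - {"dx": 0, "dy": 0, "dz": 0.3, "rx": 0, "ry": 0, "rz": 0}
    - {"dx": 0, "dy": 0, "dz": 0.6, "rx": 0, "ry": 0, "rz": 0}
    - {"dx": 0, "dy": 0, "dz": 0.8, "rx": 0, "ry": 0, "rz": 0}
    - {"dx": 0, "dy": 0, "dz": 0.8, "rx": 0, "ry": 0, "rz": 0}
    - {"dx": 0, "dy": 0, "dz": 0.8, "rx": 0, "ry": 0, "rz": 0}
  claw: 72

```text
t: 45.4
tcp_pos: [0.6317, -0.0014, 0.1011]
tool_rot: [1.0, -0.0, 0.001, 0.0]
force: [-0.3, 0.6, 0.0]
finger_gap: 0.72
gripper_force: 0.0
```

move_arm:
  targets:
    - {"dx": -0.76, "dy": -0.684, "dz": 0, "rx": 0, "ry": 0, "rz": -0.04}
    - {"dx": -0.76, "dy": -0.684, "dz": 0, "rx": 0, "ry": 0, "rz": -0.04}
    - {"dx": -0.76, "dy": -0.684, "dz": 0, "rx": 0, "ry": 0, "rz": -0.04}
    - {"dx": -0.76, "dy": -0.684, "dz": 0, "rx": 0, "ry": 0, "rz": -0.04}
    - {"dx": -0.76, "dy": -0.684, "dz": 0, "rx": 0, "ry": 0, "rz": -0.04}
    - {"dx": -0.76, "dy": -0.684, "dz": 0, "rx": 0, "ry": 0, "rz": -0.04}
    - {"dx": -0.76, "dy": -0.684, "dz": -0.3, "rx": 0, "ry": 0, "rz": -0.04}
    - {"dx": -0.76, "dy": -0.684, "dz": -0.5, "rx": 0, "ry": 0, "rz": -0.04}
    - {"dx": -0.76, "dy": -0.684, "dz": -0.5, "rx": 0, "ry": 0, "rz": -0.04}
    - {"dx": -0.76, "dy": -0.684, "dz": -0.5, "rx": 0, "ry": 0, "rz": -0.04}
  claw: 90

```text
t: 46.65
tcp_pos: [0.4415, -0.1735, 0.0549]
tool_rot: [0.994, -0.105, 0.001, 0.001]
force: [-0.1, -0.3, 0.6]
finger_gap: 0.899
gripper_force: 0.0
```

Run:
```python
from h import *
cams.snapshot("wrist");cams.snapshot("wrist");cams.snapshot("wrist");cams.snapshot("wrist")
m=cams.camera_model("wrist");i=cams.snapshot("wrist")[:,:,::-1].copy();s=sensors.sense();print(s['tcp_pos'],s['tool_rot'])
cv2.imwrite("pics/w7.png",i)
print(proj(m,[.4415,-.1724,.03]).round(0))
a=np.radians(168.1);R=np.array([[np.cos(a),-np.sin(a)],[np.sin(a),np.cos(a)]])
for c in((42.5,22.5),(42.5,-22.5),(-42.5,22.5),(-42.5,-22.5)): print(proj(m,[*(R@np.array(c)/1000+[.4415,-.1724]),.03]).round(0))
```

```text
[ 0.44231663 -0.17274398  0.05477716] [ 9.94476848e-01 -1.04949693e-01  1.06196550e-03  4.83478444e-04]
[321. 242.]
[354. 299.]
[288. 299.]
[358. 176.]
[282. 176.]
```

View pics/w7.png

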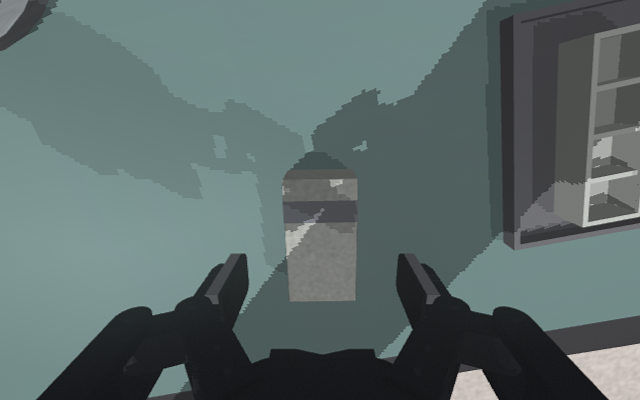

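The carton corners match the prediction within 2 px. I'll descend and grip.

move_arm:
  targets:
    - {"dx": 0, "dy": 0, "dz": -0.3, "rx": 0, "ry": 0, "rz": 0}
    - {"dx": 0, "dy": 0, "dz": -0.35, "rx": 0, "ry": 0, "rz": 0}
    - {"dx": 0, "dy": 0, "dz": -0.35, "rx": 0, "ry": 0, "rz": 0}
    - {"dx": 0, "dy": 0, "dz": -0.35, "rx": 0, "ry": 0, "rz": 0}
    - {"dx": 0, "dy": 0, "dz": -0.3, "rx": 0, "ry": 0, "rz": 0}
    - {"dx": 0, "dy": 0, "dz": -0.2, "rx": 0, "ry": 0, "rz": 0}
    - {"dx": 0, "dy": 0, "dz": -0.1, "rx": 0, "ry": 0, "rz": 0}
    - {"dx": 0, "dy": 0, "dz": 0, "rx": 0, "ry": 0, "rz": 0}
    - {"dx": 0, "dy": 0, "dz": 0, "rx": 0, "ry": 0, "rz": 0}
    - {"dx": 0, "dy": 0, "dz": 0, "rx": 0, "ry": 0, "rz": 0}

```text
t: 48.15
tcp_pos: [0.4414, -0.1725, 0.0053]
tool_rot: [0.994, -0.105, 0.0, 0.0]
force: [0.8, -0.2, 0.4]
finger_gap: 0.905
gripper_force: 0.0
```

move_arm:
  targets:
    - {"dx": 0, "dy": 0, "dz": 0, "rx": 0, "ry": 0, "rz": 0}
    - {"dx": 0, "dy": 0, "dz": 0, "rx": 0, "ry": 0, "rz": 0}
    - {"dx": 0, "dy": 0, "dz": 0, "rx": 0, "ry": 0, "rz": 0}
    - {"dx": 0, "dy": 0, "dz": 0, "rx": 0, "ry": 0, "rz": 0}
    - {"dx": 0, "dy": 0, "dz": 0, "rx": 0, "ry": 0, "rz": 0}
    - {"dx": 0, "dy": 0, "dz": 0, "rx": 0, "ry": 0, "rz": 0}
    - {"dx": 0, "dy": 0, "dz": 0, "rx": 0, "ry": 0, "rz": 0}
    - {"dx": 0, "dy": 0, "dz": 0, "rx": 0, "ry": 0, "rz": 0}
    - {"dx": 0, "dy": 0, "dz": 0, "rx": 0, "ry": 0, "rz": 0}
    - {"dx": 0, "dy": 0, "dz": 0, "rx": 0, "ry": 0, "rz": 0}
  claw: 30

```text
t: 49.4
tcp_pos: [0.4414, -0.1724, 0.0053]
tool_rot: [0.994, -0.105, 0.0, 0.0]
force: [-0.8, -0.2, 5.6]
finger_gap: 0.525
gripper_force: 26.5
```

move_arm:
  targets:
    - {"dx": 0, "dy": 0, "dz": 0.4, "rx": 0, "ry": 0, "rz": 0}
    - {"dx": 0, "dy": 0, "dz": 0.8, "rx": 0, "ry": 0, "rz": 0}
    - {"dx": 0.1, "dy": 1, "dz": 0.8, "rx": 0, "ry": 0, "rz": 0.02}
    - {"dx": 0.1, "dy": 1, "dz": 0.8, "rx": 0, "ry": 0, "rz": 0.02}
    - {"dx": 0.1, "dy": 1, "dz": 0, "rx": 0, "ry": 0, "rz": 0.02}
    - {"dx": 0.1, "dy": 1, "dz": 0, "rx": 0, "ry": 0, "rz": 0.02}
    - {"dx": 0.1, "dy": 1, "dz": 0, "rx": 0, "ry": 0, "rz": 0.02}
    - {"dx": 0.1, "dy": 1, "dz": 0, "rx": 0, "ry": 0, "rz": 0.02}
    - {"dx": 0.1, "dy": 1, "dz": 0, "rx": 0, "ry": 0, "rz": 0.02}
    - {"dx": 0.1, "dy": 1, "dz": 0, "rx": 0, "ry": 0, "rz": 0.02}

```text
t: 50.65
tcp_pos: [0.4611, 0.0285, 0.0753]
tool_rot: [0.998, -0.063, -0.0, -0.0]
force: [0.6, -0.5, -0.5]
finger_gap: 0.523
gripper_force: 25.8
```

move_arm:
  targets:
    - {"dx": 0.1, "dy": 1, "dz": 0, "rx": 0, "ry": 0, "rz": 0.024}
    - {"dx": 0.1, "dy": 1, "dz": 0, "rx": 0, "ry": 0, "rz": 0.024}
    - {"dx": 0.1, "dy": 1, "dz": 0, "rx": 0, "ry": 0, "rz": 0.024}
    - {"dx": 0.1, "dy": 1, "dz": 0, "rx": 0, "ry": 0, "rz": 0.024}
    - {"dx": 0.1, "dy": 1, "dz": 0, "rx": 0, "ry": 0, "rz": 0.024}
    - {"dx": 0.1, "dy": 1, "dz": 0, "rx": 0, "ry": 0, "rz": 0.024}
    - {"dx": 0.1, "dy": 1, "dz": 0, "rx": 0, "ry": 0, "rz": 0.024}
    - {"dx": 0.1, "dy": 1, "dz": 0, "rx": 0, "ry": 0, "rz": 0.024}
    - {"dx": 0.1, "dy": 1, "dz": 0, "rx": 0, "ry": 0, "rz": 0.024}
    - {"dx": 0.1, "dy": 1, "dz": 0, "rx": 0, "ry": 0, "rz": 0.024}

```text
t: 51.9
tcp_pos: [0.4859, 0.2784, 0.0752]
tool_rot: [1.0, -0.0, -0.0, 0.0]
force: [-0.1, 0.5, -1.1]
finger_gap: 0.519
gripper_force: 25.8
```

move_arm:
  targets:
    - {"dx": 0.05, "dy": 1, "dz": 0, "rx": 0, "ry": 0, "rz": 0}
    - {"dx": 0.05, "dy": 1, "dz": 0, "rx": 0, "ry": 0, "rz": 0}
    - {"dx": 0.05, "dy": 1, "dz": 0, "rx": 0, "ry": 0, "rz": 0}
    - {"dx": 0.02, "dy": 0.7, "dz": 0, "rx": 0, "ry": 0, "rz": 0}
    - {"dx": 0, "dy": 0.3, "dz": 0, "rx": 0, "ry": 0, "rz": 0}
    - {"dx": 0, "dy": 0, "dz": -0.3, "rx": 0, "ry": 0, "rz": 0}
    - {"dx": 0, "dy": 0, "dz": -0.5, "rx": 0, "ry": 0, "rz": 0}
    - {"dx": 0, "dy": 0, "dz": -0.5, "rx": 0, "ry": 0, "rz": 0}
    - {"dx": 0, "dy": 0, "dz": -0.3, "rx": 0, "ry": 0, "rz": 0}
    - {"dx": 0, "dy": 0, "dz": 0, "rx": 0, "ry": 0, "rz": 0}

```text
t: 53.15
tcp_pos: [0.49, 0.377, 0.0339]
tool_rot: [1.0, -0.001, -0.001, 0.0]
force: [0.6, -0.7, -0.0]
finger_gap: 0.519
gripper_force: 25.8
```

Run:
```python
from h import *
i=cams.snapshot("wrist")[:,:,::-1].copy();s=sensors.sense();print(s['tcp_pos'],s['tool_rot'])
cv2.imwrite("pics/w8.png",i)
```

```text
[0.49038455 0.37736278 0.03455976] [ 9.99999766e-01 -5.25949831e-04 -3.89852189e-04  1.98727784e-04]
```

View pics/w8.png

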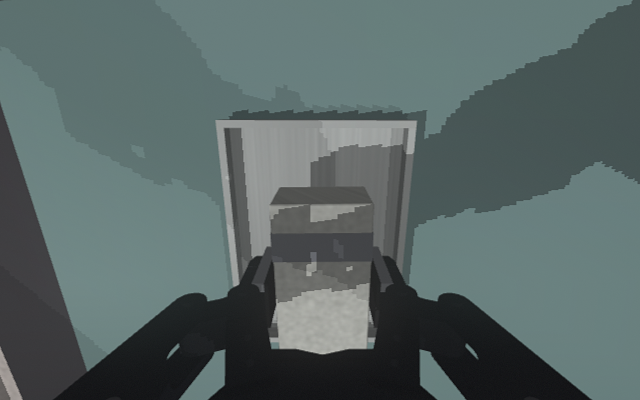

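The carton is over the tray, with the tray's far edge at columns 217–416. I'll nudge +y by 2.5 mm and lower.

move_arm:
  targets:
    - {"dx": 0, "dy": 0.1, "dz": -0.15, "rx": 0, "ry": 0, "rz": 0}
    - {"dx": 0, "dy": 0, "dz": -0.25, "rx": 0, "ry": 0, "rz": 0}
    - {"dx": 0, "dy": 0, "dz": -0.25, "rx": 0, "ry": 0, "rz": 0}
    - {"dx": 0, "dy": 0, "dz": -0.15, "rx": 0, "ry": 0, "rz": 0}
    - {"dx": 0, "dy": 0, "dz": -0.1, "rx": 0, "ry": 0, "rz": 0}
    - {"dx": 0, "dy": 0, "dz": -0.06, "rx": 0, "ry": 0, "rz": 0}
    - {"dx": 0, "dy": 0, "dz": -0.03, "rx": 0, "ry": 0, "rz": 0}
    - {"dx": 0, "dy": 0, "dz": -0.02, "rx": 0, "ry": 0, "rz": 0}
    - {"dx": 0, "dy": 0, "dz": 0, "rx": 0, "ry": 0, "rz": 0}
    - {"dx": 0, "dy": 0, "dz": 0, "rx": 0, "ry": 0, "rz": 0}

```text
t: 54.45
tcp_pos: [0.4906, 0.3801, 0.0099]
tool_rot: [1.0, -0.0, 0.0, -0.0]
force: [0.1, -0.5, 0.0]
finger_gap: 0.52
gripper_force: 25.8
```

move_arm:
  targets:
    - {"dx": 0, "dy": 0, "dz": -0.015, "rx": 0, "ry": 0, "rz": 0}
    - {"dx": 0, "dy": 0, "dz": -0.012, "rx": 0, "ry": 0, "rz": 0}
    - {"dx": 0, "dy": 0, "dz": 0, "rx": 0, "ry": 0, "rz": 0}
    - {"dx": 0, "dy": 0, "dz": 0, "rx": 0, "ry": 0, "rz": 0}
    - {"dx": 0, "dy": 0, "dz": 0, "rx": 0, "ry": 0, "rz": 0}
    - {"dx": 0, "dy": 0, "dz": 0, "rx": 0, "ry": 0, "rz": 0}
    - {"dx": 0, "dy": 0, "dz": 0, "rx": 0, "ry": 0, "rz": 0}
    - {"dx": 0, "dy": 0, "dz": 0, "rx": 0, "ry": 0, "rz": 0}
    - {"dx": 0, "dy": 0, "dz": 0, "rx": 0, "ry": 0, "rz": 0}
    - {"dx": 0, "dy": 0, "dz": 0, "rx": 0, "ry": 0, "rz": 0}

```text
t: 55.7
tcp_pos: [0.4905, 0.3801, 0.0093]
tool_rot: [1.0, -0.0, 0.0, -0.0]
force: [-1.8, 0.0, 5.9]
finger_gap: 0.522
gripper_force: 26.4
```

move_arm:
  targets:
    - {"dx": 0, "dy": 0, "dz": 0, "rx": 0, "ry": 0, "rz": 0}
    - {"dx": 0, "dy": 0, "dz": 0, "rx": 0, "ry": 0, "rz": 0}
    - {"dx": 0, "dy": 0, "dz": 0, "rx": 0, "ry": 0, "rz": 0}
    - {"dx": 0, "dy": 0, "dz": 0, "rx": 0, "ry": 0, "rz": 0}
    - {"dx": 0, "dy": 0, "dz": 0, "rx": 0, "ry": 0, "rz": 0}
    - {"dx": 0, "dy": 0, "dz": 0.3, "rx": 0, "ry": 0, "rz": 0}
    - {"dx": 0, "dy": 0, "dz": 0.6, "rx": 0, "ry": 0, "rz": 0}
    - {"dx": 0, "dy": 0, "dz": 1, "rx": 0, "ry": 0, "rz": 0}
    - {"dx": 0, "dy": 0, "dz": 1, "rx": 0, "ry": 0, "rz": 0}
    - {"dx": 0, "dy": 0, "dz": 1, "rx": 0, "ry": 0, "rz": 0}
  claw: 65

```text
t: 56.95
tcp_pos: [0.4907, 0.3803, 0.1087]
tool_rot: [1.0, -0.0, 0.001, -0.0]
force: [0.3, 0.3, 0.0]
finger_gap: 0.649
gripper_force: 0.0
```

move_arm:
  targets:
    - {"dx": -0.4, "dy": -1, "dz": 0.5, "rx": 0, "ry": 0, "rz": 0}
    - {"dx": -0.4, "dy": -1, "dz": 0.5, "rx": 0, "ry": 0, "rz": 0}
    - {"dx": -0.4, "dy": -1, "dz": 0.5, "rx": 0, "ry": 0, "rz": 0}
    - {"dx": -0.4, "dy": -1, "dz": 0.5, "rx": 0, "ry": 0, "rz": 0}
    - {"dx": -0.4, "dy": -1, "dz": 0.5, "rx": 0, "ry": 0, "rz": 0}
    - {"dx": -0.4, "dy": -1, "dz": 0.5, "rx": 0, "ry": 0, "rz": 0}
    - {"dx": -0.4, "dy": -1, "dz": 0.5, "rx": 0, "ry": 0, "rz": 0}
    - {"dx": -0.2, "dy": -1, "dz": 0, "rx": 0, "ry": 0, "rz": 0}
    - {"dx": 0, "dy": -0.5, "dz": 0, "rx": 0, "ry": 0, "rz": 0}
    - {"dx": 0, "dy": 0, "dz": 0, "rx": 0, "ry": 0, "rz": 0}

```text
t: 58.2
tcp_pos: [0.416, 0.1673, 0.1947]
tool_rot: [1.0, -0.001, 0.001, -0.0]
force: [0.4, 0.2, -0.9]
finger_gap: 0.645
gripper_force: 0.0
```

Run:
```python
from h import *
i=cams.snapshot("top")[:,:,::-1].copy()
cv2.imwrite("pics/top1.png",cv2.resize(i[60:310,110:550],(800,455),interpolation=cv2.INTER_CUBIC))
j=cams.snapshot("scene")[:,:,::-1]
cv2.imwrite("pics/scene1.png",cv2.resize(j[120:320,140:520],(800,421),interpolation=cv2.INTER_CUBIC))
```

```text
(no output)
```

View pics/top1.png

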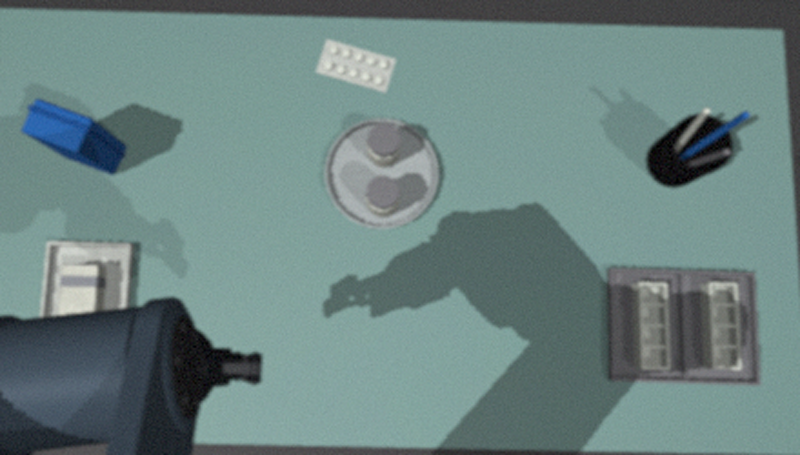

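View pics/scene1.png

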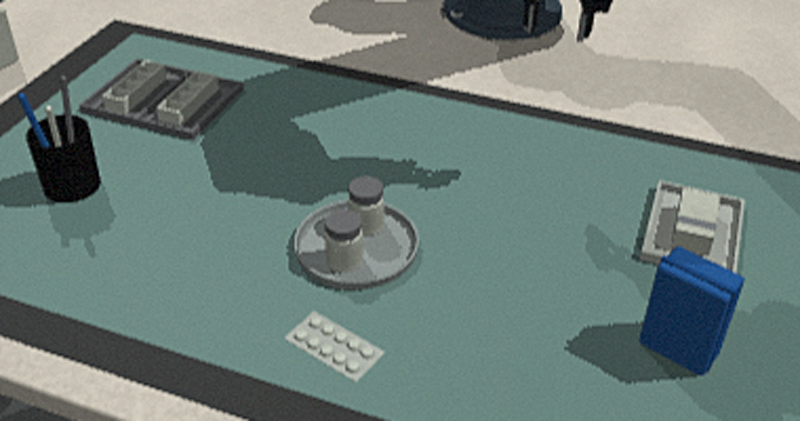

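Both views show all five things flat in their trays: day boxes in both bays, jars upright in the dish, carton in the flat tray. The blue case and the pen pot haven't moved.

```bash
python3 -c "
from station import order
print(order.sign_off())"
```

```text
the job is handed in; nothing more can be done
None
```

I placed both day boxes, both jars and the carton in their trays and handed the job in at about 58 s; final pictures show everything in place, but sign-off returned no verdict.

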